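# Lock a groove coupler cap onto a pump outlet

## Task

Blank off the pump outlet: set the coupler cap over the upright grooved adapter with its two orange cam arms still raised, and press it straight down with about 20 to 25 N (never more than 40 N) until it has passed its tight seal and sits against its gasket. Then swing both cam arms down together, neither far ahead of the other, until both hang fully down beside the cap and clamp it upright on the adapter, and let go. Leave the two small cartons, the filter and the connector where they stand.

Things in the scene. Friction and masses are not known exactly. Their poses are not given: they have to be found in the camera images.
- adapter_stand: Fixed pump outlet stand: dark base plate 120x120x10 mm, round blue housing 92 mm across (top 34 mm above the table), hexagonal steel collar 48 mm across up to 56 mm, a brass stub on one side, and in the middle an upright round aluminium adapter tube 38 mm across. Origin: on the tube's axis at table height; z up.
- adapter_low (a point): Point on the adapter tube's axis, 115 mm above the table, fixed to the stand. The tube is screwed in to a depth that is not measured: the flat top of its rim lies 0 to 20 mm above this point. The rim is 38 mm across, 10 mm thick, upper edge chamfered 4 mm; below it is a groove 22 mm across and 15 mm wide. The tube does not give under load.
- cap_centre (a point): Centre of the loose aluminium coupler cap (about 0.33 kg, stands mouth down, top closed), a cup 50 mm across, 40 mm high: on its axis, 20 mm above its mouth and 20 mm below its top. z up; y points from arm b to arm a. Two flat grip pads at +x and -x, 54 mm over both, 24 mm wide, from 14 to 38 mm above the mouth.
- cap_mouth (a point): Centre of the cap's mouth, on its underside. The bore is 41 mm across. Over the adapter the cap first stops on a tight seal ring, the rim's top 11 to 17 mm inside the mouth (it varies), slides on against 12 N of drag, then, the rim 24.5 mm inside, meets the gasket, which adds 6 N/mm for 3.5 mm and is then hard. Clamped, the rim's top is 27 mm inside.
- cam_a_hinge (a point): Hinge of cam arm a: 24 mm from the cap's axis on its +y side, 14 mm above the mouth, hinge axis along the cap's x. The orange bar is 10 mm wide, 5 mm thick and reaches 48 mm from the hinge; its upper (outer) face is 8.5 mm off the hinge line. Hanging down, the outer faces of both arms are 65 mm apart. A wire ring at the end is only for looks.
- cam_b_hinge (a point): Hinge of cam arm b, the same on the cap's -y side. Swung down, the arms' cam noses pass under the adapter's rim and draw the cap down onto its gasket. The cap must first be pressed onto its gasket with the arms raised, or the noses scrape over the side of the rim.
- cam_a (a joint): Angle of cam arm a in rad: 0 = raised 50 degrees above level, 0.87 = level, pointing outward, 2.44 = hanging straight down (locked, end stop). Stiff hinge (0.1 N m): it stays where it is left.
- cam_b (a joint): Angle of cam arm b, the same values.
- carton_tan: Small brown carton 61x63x50 mm, a bystander. Origin: centre of its underside.
- carton_dark: Small dark brown carton 64x78x44 mm, a bystander. Origin: centre of its underside.
- filter: White filter bowl with a black cap, 59 mm across, 114 mm high, a bystander. Origin: centre of its underside.
- connector: Grey plug connector lying flat, 34x98x23 mm, a bystander. Origin: centre of its underside.

How it is judged:
By the outcome, as a careful person would: the job done as asked, in the order asked, and still so for the second after the job is handed in, with the robot touching nothing.
It also fails if it takes over 64 s, if anything falls off the work surface, if the arm or the gripper's body presses on something with over 40 N, if the wrist force passes 120 N, or if a joint passes its speed limit or range.

## Robot

A 6-joint arm with a two-finger parallel gripper is mounted at the origin on a cart in front of the work surface, level with it; the furniture and walls round the work are solid. World frame = base frame: x ahead of the robot, y to its left, z up, the work surface at z = 0. Lengths are in m, angles in rad, forces in N, time in s.
With the tool pointing down it reaches from about 0.375 to 0.975 m from the base axis. Payload 3.8 kg.
Tool frame: the origin (TCP) lies between the finger pads; the fingertips stand 25 mm ahead of it and the grasp point (between the pads) lies 6 mm ahead of it; z points along the fingers, y is the line along which they close (so a half turn about z gives the same grasp; the last joint's range is limited). The gripper opens to 85 mm and grips with 20 to 120 N. Pads are 22 mm wide; open, the fingers measure 114 mm over their backs; the gripper's body (76 mm by 85 mm) begins 54 mm behind the grasp point. The pads swing forward as they close: fully open they stand 13 mm farther back than shut.
Start: joints at [-1.381, 0.264, 1.604, -0, 1.274, -0.037], TCP at [0.152, -0.658, 0.227] pointing down, gripper open.
Joint ranges: [-2.63, 2.63], [-0.94, 2.18], [0.31, 2.57], [-1.31, 4.45], [0, 2.66], [-2.55, 2.55]. Speed limits (rad/s): [2.57, 2.57, 3.14, 3.14, 3.14, 3.14].

## Interface

Orientations are given as a rotation vector (axis times angle).
In Python, from workcell import * gives the robot as it stands.
- The arm moves only by the tool jog_arm, never from a script. Its argument "targets" is text: rows parted by semicolons, each of 7 numbers parted by spaces: the gripper command: -1 is fully open, 1 is shut, values between are in proportion, then the shift along the tool's x, y, z in mm, then the turn, a rotation vector about the tool's x, y, z in rad. In form: fingers x y z ax ay az; .... A call has 1 to 5 rows; each row shifts and turns the commanded pose from where the row before left it, along the tool's axes as they then stand; what a row does not reach is not made up. A row lasts 1/12 s, in which the tool goes at most 41.7 mm and 7.16 degrees, less where a joint would pass 70% of its speed; a pose out of reach is approached as far as the arm can. A call is refused whole if a number of a shift passes 41.7 or a number of a turn 0.125, either way. A call with a gripper value outside its range is refused whole. The fingers move at their own pace and stop on an object; "newtons" is the grip in N (left out, the last holds). Time passes only in rows, so rows that do not move let the fingers close. It gives the time, the measured TCP pose, the force, the opening and the grip force at its end, in the units of the state.
- get_state(): the state, without advancing time (a new reading comes with each control period).
- capture(name): name is "scene" or "top"; returns a dict with "image" (384x512x3 uint8, red, green, blue), "camera_matrix" (3x3 intrinsics, pixels), "origin" and "rotation" of the camera in the world. Camera axes: x right, y up, looking along -z (the intrinsics and any distortion apply to the point x, -y, -z); pixel columns grow to the right and rows downward; lengths in m; the calibration is good to about 2 mm. A picture is of the moment at which its call begins. There is no depth.
- close_job(): hands the job in; it is judged then, once.
The state is a dict: "t": time; "joints": joint angles; "qd": joint speeds; "joint_efforts": joint torques, N m; "tcp_pos": TCP position; "tool_rot": TCP orientation; "ft_force": force on the tool from outside, world axes, zero at the start; "ft_torque": the same for the moment, N m; "finger_gap": opening from 0.0 (shut) to 1.0 (fully open); "gripper_force": force on a finger pad.
Only numpy, scipy, OpenCV 4.12 (cv2) and the standard library are available. Lean on these libraries where they do the work, as an engineer would, in place of code of your own. Each camera call takes 0.05 s, during which the arm holds its last target. There are 200 camera calls.

## Working session

There is one attempt and no reset: what is moved stays moved. The work goes in short steps, Python scripts to look and compute and a tool call to move; the robot and the scene stay as the last step left them, time stands still between calls to the robot, and variables do not carry over. Pictures are saved under pics/ and viewed, at most 10 in all, crops included, and the job is handed in when it is done.

Besides the shell and the picture viewer there is one more tool, called after "Emit:" by a JSON object that holds its "fn" and its "kwargs", one argument or row to a line. jog_arm: Moves the arm, as the interface text tells. Its arguments: {"type":"object","properties":{"targets":{"type":"string"},"newtons":{"type":"number"}},"required":["targets"]}

```bash
mkdir -p pics; ls
python3 - <<'E'
from workcell import *
import cv2,numpy as np
np.set_printoptions(precision=4,suppress=True)
s=get_state();print(s)
for n in("scene","top"):
    c=capture(n);cv2.imwrite(f"pics/{n}0.png",cv2.resize(c["image"][:,:,::-1],(800,600),interpolation=cv2.INTER_CUBIC));print(n,{k:v for k,v in c.items() if k!="image"})
    np.save(f"{n}0.npy",c,allow_pickle=True)
E
```

```text
pics
{'t': 0.0, 'joints': array([-1.3809,  0.2648,  1.6054, -0.    ,  1.2737, -0.0369]), 'qd': array([-0.0005,  0.0011,  0.0001, -0.0015, -0.0003,  0.0004]), 'joint_efforts': array([  0.0005, -51.5105, -36.731 ,   0.    ,   0.0129,   0.    ]), 'tcp_pos': array([ 0.1516, -0.657 ,  0.2261]), 'tool_rot': array([-3.1191, -0.3553,  0.0003]), 'ft_force': array([ 0.0148, -0.0833, -0.6422]), 'ft_torque': array([-0.0523, -0.0199, -0.0193]), 'gripper_force': 0.0, 'finger_gap': 1.00091491115579}
scene {'camera_matrix': array([[351.0727,   0.    , 257.5253],
       [  0.    , 351.0727, 188.0626],
       [  0.    ,   0.    ,   1.    ]]), 'origin': array([-0.1353,  0.6686,  0.5932]), 'rotation': array([ 0.5191, -1.2763, -2.1114])}
top {'camera_matrix': array([[400.4886,   0.    , 252.4099],
       [  0.    , 400.4886, 188.5865],
       [  0.    ,   0.    ,   1.    ]]), 'origin': array([ 0.3818, -0.0278,  1.2658]), 'rotation': array([ 0.1116, -0.0852, -1.5619])}
```

View pics/scene0.png

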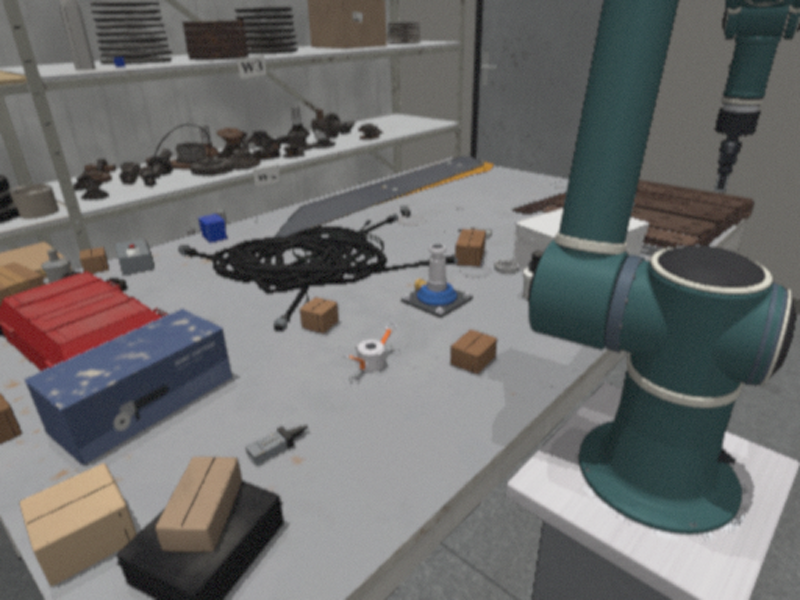

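View pics/top0.png

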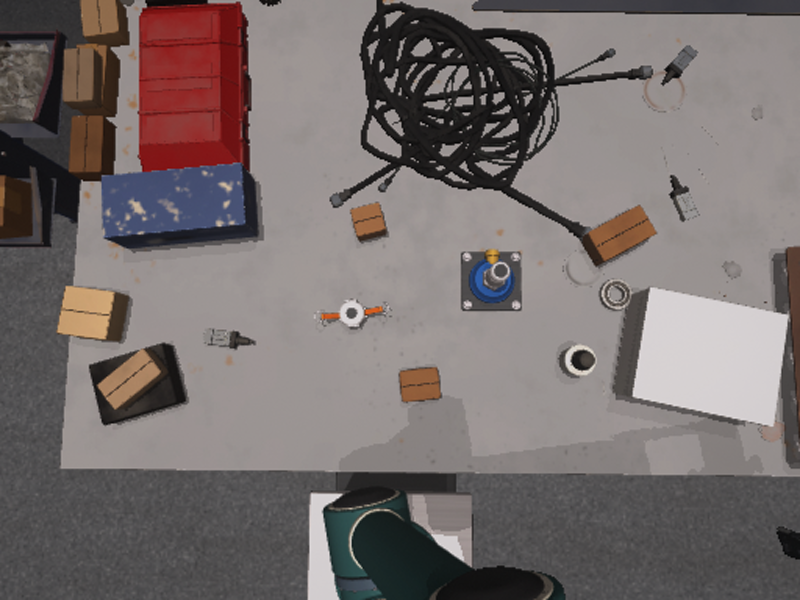

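The scene view shows the cap at about (371,350) and the adapter rim at (437,247). In the top view the cap is at (351,314) with its arms left and right, and the tube top is at (499,271). I'll measure on enlarged crops.

```bash
cat > h.py <<'E'
import numpy as np,cv2
from scipy.spatial.transform import Rotation as R
np.set_printoptions(precision=4,suppress=True)
def load(n):return np.load(n,allow_pickle=True).item()
def ray(c,p):
    K=c["camera_matrix"];d=np.array([(p[0]-K[0,2])/K[0,0],-(p[1]-K[1,2])/K[1,1],-1.])
    d=R.from_rotvec(c["rotation"]).apply(d);return np.array(c["origin"]),d/np.linalg.norm(d)
def onz(c,p,z):
    o,d=ray(c,p);return o+d*(z-o[2])/d[2]
def tri(c1,p1,c2,p2):
    o1,d1=ray(c1,p1);o2,d2=ray(c2,p2)
    t=np.linalg.lstsq(np.c_[d1,-d2],o2-o1,rcond=None)[0]
    a,b=o1+d1*t[0],o2+d2*t[1];return (a+b)/2,np.linalg.norm(a-b)
def proj(c,X):
    v=R.from_rotvec(c["rotation"]).inv().apply(np.asarray(X)-c["origin"]);K=c["camera_matrix"]
    return np.array([K[0,2]+K[0,0]*v[0]/-v[2],K[1,2]-K[1,1]*v[1]/-v[2]])
def crop(c,x,y,w,h,s):return cv2.resize(c["image"][y:y+h,x:x+w,::-1],None,fx=s,fy=s,interpolation=cv2.INTER_CUBIC)
E
python3 - <<'E'
from h import *
S,T=load("scene0.npy"),load("top0.npy")
im=np.vstack([np.hstack([crop(S,212,200,50,50,8),crop(S,255,150,50,50,8)])[:300*1+100], ])
im2=np.hstack([crop(T,200,180,50,50,8),crop(T,290,150,50,50,8)])
cv2.imwrite("pics/c1.png",cv2.resize(np.vstack([im,im2]),(600,600)))
for n,c in(("S",S),("T",T)):
    hsv=cv2.cvtColor(c["image"],cv2.COLOR_RGB2HSV)
    m=cv2.inRange(hsv,(5,150,120),(18,255,255))
    k,l,st,ce=cv2.connectedComponentsWithStats(m)
    for i in range(1,k):
        if st[i,4]>6:print(n,"orange",st[i],ce[i])
    m=cv2.inRange(hsv,(105,150,60),(125,255,255))
    k,l,st,ce=cv2.connectedComponentsWithStats(m)
    for i in range(1,k):
        if st[i,4]>60:print(n,"blue",st[i],ce[i])
E
```

```text
S orange [309 105   6   4  18] [311.4444 106.3333]
S orange [282 107  26  10  40] [296.975 111.   ]
S orange [245 212   4   7  12] [246.5 215. ]
S orange [231 231   2   5   7] [231.5714 233.1429]
S blue [128 140  16  14 164] [136.0305 146.5305]
S blue [268 183  23  12 155] [279.0387 189.4129]
T orange [55 28  7  4 18] [58.5    28.8889]
T orange [  0 119   2  13  26] [  0.5 125. ]
T orange [377 133  42  33 666] [397.5886 149.0946]
T orange [234 196  11   5  32] [238.8438 198.25  ]
T orange [206 201  11   3  33] [211. 202.]
T orange [256 236  24  11 189] [267.5238 240.8307]
T orange [257 246  24  11 200] [268.67 250.77]
T blue [301 166  28  28 360] [312.3389 181.95  ]
```

View pics/c1.png

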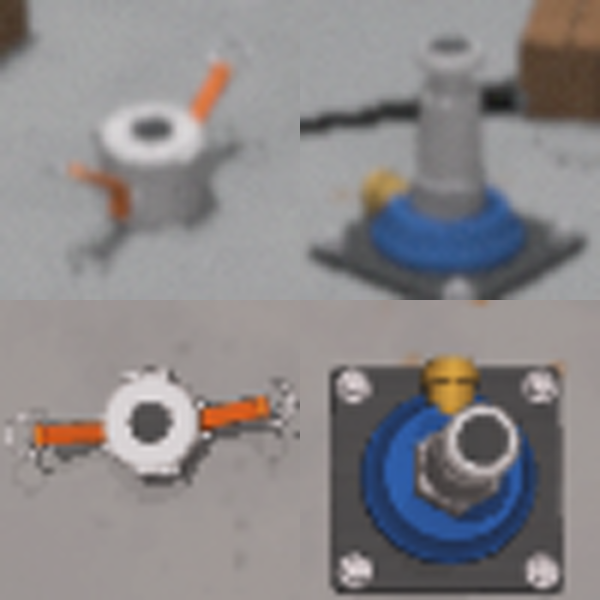

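Run:
```python
from h import *
S,T=load("scene0.npy"),load("top0.npy")
f=lambda x,y,ox,oy:((x+.5)/6-.5+ox,(y+.5)/6-.5+oy)
def bright(c,x,y,w,h,th):
    hsv=cv2.cvtColor(c["image"],cv2.COLOR_RGB2HSV);hsv=cv2.resize(hsv[y:y+h,x:x+w],None,fx=6,fy=6,interpolation=cv2.INTER_LINEAR)
    m=((hsv[...,2]>th)&(hsv[...,1]<60)).astype(np.uint8);cs,_=cv2.findContours(m,cv2.RETR_EXTERNAL,cv2.CHAIN_APPROX_NONE)
    k=max(cs,key=cv2.contourArea);e=cv2.fitEllipse(cv2.convexHull(k));return f(*e[0],x,y),np.array(e[1])/6
for th in(195,205,215):
  print(th,bright(S,212,200,50,50,th),bright(T,215,188,22,25,th),bright(S,265,150,30,15,th-10),bright(T,313,163,16,20,th-10))
cap=tri(S,f(152.5,132,212,200),T,f(151,122.5,200,180))
rim=tri(S,f(150.5,49.5,255,150),T,f(180,140,290,150))
print("cap",cap,"rim",rim)
# base-plate screws corners
sc=[onz(T,f(x,y-300,290,150),.010) for x,y in((353,387),(540,387),(355,571),(542,571))]
print(np.array(sc),np.mean(sc,0))
# arms: bar tip ends
for s,t in(((222,68),(268,105)),((73,170),(38,135))):print("tip",tri(S,f(*s,212,200),T,f(*t,200,180)))
```

```text
Traceback (most recent call last):
ValueError: max() iterable argument is empty
```

Run:
```python
from h import *
S,T=load("scene0.npy"),load("top0.npy")
f=lambda x,y,ox,oy:((x+.5)/6-.5+ox,(y+.5)/6-.5+oy)
def bright(c,x,y,w,h,q):
    hsv=cv2.cvtColor(c["image"],cv2.COLOR_RGB2HSV);hsv=cv2.resize(hsv[y:y+h,x:x+w],None,fx=6,fy=6,interpolation=cv2.INTER_LINEAR)
    v=hsv[...,2].astype(float);v[hsv[...,1]>60]=0;th=np.median(v)*(1-q)+np.percentile(v,99.5)*q
    m=(v>th).astype(np.uint8);cs,_=cv2.findContours(m,cv2.RETR_EXTERNAL,cv2.CHAIN_APPROX_NONE)
    k=max(cs,key=cv2.contourArea);e=cv2.fitEllipse(cv2.convexHull(k));return np.array(f(*e[0],x,y)),np.array(e[1])/6
for q in(.4,.5,.6):
  print(q,*bright(S,222,212,30,22,q),*bright(T,215,188,22,25,q),*bright(S,270,150,24,14,q),*bright(T,313,163,16,20,q))
cap=tri(S,f(152.5,132,212,200),T,f(151,122.5,200,180))
rim=tri(S,f(150.5,49.5,255,150),T,f(180,140,290,150))
print("cap",cap,"rim",rim)
sc=[onz(T,f(x-300,y-300,290,150),.010) for x,y in((353,387),(540,387),(355,571),(542,571))]
print(np.array(sc),np.mean(sc,0))
for s,t in(((222,68),(268,105)),((73,170),(38,135))):print("tip",tri(S,f(*s,212,200),T,f(*t,200,180)))
```

```text
0.4 [237.0722 221.4955] [ 9.8643 16.9626] [224.2905 199.8522] [15.5154 17.7213] [287.9525 158.2894] [3.0531 3.777 ] [319.6733 173.1992] [12.5112 13.03  ]
0.5 [237.0625 221.5058] [ 9.4183 16.4405] [224.3026 199.9362] [15.1376 17.6422] [284.2335 156.8191] [2.0022 2.8405] [319.7593 173.08  ] [12.0225 12.4335]
0.6 [237.0575 221.5541] [ 8.8868 16.1057] [224.3838 199.9288] [14.768 17.187] [284.2335 156.8191] [2.0022 2.8405] [319.7975 172.9903] [11.6421 11.9688]
cap (array([0.5007, 0.0787, 0.0384]), np.float64(0.0004648666107178519)) rim (array([ 0.5706, -0.2001,  0.1322]), np.float64(0.0006714479935937298))
[[ 0.6194 -0.1517  0.01  ]
 [ 0.6198 -0.2505  0.01  ]
 [ 0.5213 -0.1521  0.01  ]
 [ 0.5218 -0.2499  0.01  ]] [ 0.5706 -0.201   0.01  ]
tip (array([0.5101, 0.0189, 0.0436]), np.float64(0.0018701743930943442))
tip (array([0.4935, 0.1358, 0.0483]), np.float64(0.0018220269273902833))
```

The measurements fit the text. The cap is at (0.501, 0.0785) with its top at z≈0.038 and its arm axis turned about +8° from world y. The rim is at (0.5706, -0.2005) with its top at z≈0.132. I'll write a planner that turns a world goal into rows.

```bash
cat >> h.py <<'E'
def plan(goal,yaw,n=None,g=-1):
    """rows from measured pose to goal xyz (m), tool y yaw (deg), tool pointing down"""
    from workcell import get_state
    s=get_state();p=s["tcp_pos"];R0=R.from_rotvec(s["tool_rot"])
    a=np.radians(yaw);y=np.array([np.cos(a),np.sin(a),0]);z=np.array([0,0,-1.]);G=R.from_matrix(np.c_[np.cross(y,z),y,z])
    w=(R0.inv()*G).as_rotvec();D=np.array(goal)-p
    n=n or int(np.ceil(max(np.linalg.norm(D)/.041,np.linalg.norm(w)/.124,1)))
    print("t",s["t"],"tcp",p,"F",s["ft_force"],"n",n,"tilt/turn",w,"joints",s["joints"])
    rows=[]
    for i in range(n):
        d=(R0*R.from_rotvec(w*i/n)).inv().apply(D/n)*1e3
        rows.append(f"{g} "+" ".join(f"{v:.1f}" for v in d)+" "+" ".join(f"{v:.3f}" for v in w/n))
    for i in range(0,n,5):print("; ".join(rows[i:i+5]))
E
python3 - <<'E'
from h import *
plan((.501,.0785,.12),8.1,22)
E
```

```text
t 0.1 tcp [ 0.1516 -0.657   0.2263] F [ 0.0085  0.1061 -0.1761] n 22 tilt/turn [-0.0016 -0.0016 -1.4854] joints [-1.3809  0.2647  1.6052  0.      1.2737 -0.0369]
-1 23.0 -29.0 4.9 -0.000 -0.000 -0.068; -1 24.9 -27.4 4.9 -0.000 -0.000 -0.068; -1 26.7 -25.6 4.9 -0.000 -0.000 -0.068; -1 28.4 -23.8 4.9 -0.000 -0.000 -0.068; -1 29.9 -21.8 4.9 -0.000 -0.000 -0.068
-1 31.3 -19.7 4.9 -0.000 -0.000 -0.068; -1 32.6 -17.6 4.9 -0.000 -0.000 -0.068; -1 33.7 -15.4 4.9 -0.000 -0.000 -0.068; -1 34.6 -13.0 4.9 -0.000 -0.000 -0.068; -1 35.4 -10.7 4.9 -0.000 -0.000 -0.068
-1 36.1 -8.3 4.9 -0.000 -0.000 -0.068; -1 36.6 -5.8 4.9 -0.000 -0.000 -0.068; -1 36.9 -3.3 4.9 -0.000 -0.000 -0.068; -1 37.0 -0.8 4.8 -0.000 -0.000 -0.068; -1 37.0 1.7 4.8 -0.000 -0.000 -0.068
-1 36.8 4.1 4.8 -0.000 -0.000 -0.068; -1 36.4 6.6 4.8 -0.000 -0.000 -0.068; -1 35.9 9.1 4.8 -0.000 -0.000 -0.068; -1 35.2 11.5 4.8 -0.000 -0.000 -0.068; -1 34.3 13.8 4.8 -0.000 -0.000 -0.068
-1 33.3 16.1 4.8 -0.000 -0.000 -0.068; -1 32.2 18.3 4.8 -0.000 -0.000 -0.068
```

Emit:
{"fn": "jog_arm", "kwargs": {
  "targets": "-1 23 -29 0 0 0 -0.068; -1 25 -27.5 0 0 0 -0.068; -1 26.5 -25.5 0 0 0 -0.068; -1 28.5 -24 0 0 0 -0.068; -1 30 -22 0 0 0 -0.068"
}}

```text
t: 0.52
tcp_pos: [0.2312, -0.4881, 0.2267]
tool_rot: [-3.014, -0.882, -0.0]
ft_force: [0.3, 0.6, 0.1]
finger_gap: 1.001
gripper_force: 0.0
```

Emit:
{"fn": "jog_arm", "kwargs": {
  "targets": "-1 31.5 -19.5 0 0 0 -0.068; -1 32.5 -17.5 0 0 0 -0.068; -1 33.5 -15.5 0 0 0 -0.068; -1 34.5 -13 0 0 0 -0.068; -1 35.5 -10.5 0 0 0 -0.068"
}}

```text
t: 0.93
tcp_pos: [0.3101, -0.3212, 0.2271]
tool_rot: [-2.822, -1.38, 0.0]
ft_force: [1.5, -0.3, -0.4]
finger_gap: 1.0
gripper_force: 0.0
```

Emit:
{"fn": "jog_arm", "kwargs": {
  "targets": "-1 36 -8.5 0 0 0 -0.068; -1 36.5 -6 0 0 0 -0.068; -1 37 -3.5 0 0 0 -0.068; -1 37 -1 0 0 0 -0.068; -1 37 1.5 0 0 0 -0.068"
}}

```text
t: 1.35
tcp_pos: [0.3878, -0.1531, 0.2273]
tool_rot: [2.548, 1.838, 0.0]
ft_force: [0.7, -0.2, 0.3]
finger_gap: 1.0
gripper_force: 0.0
```

Emit:
{"fn": "jog_arm", "kwargs": {
  "targets": "-1 37 4 10 0 0 -0.068; -1 36.5 6.5 10 0 0 -0.068; -1 36 9 15 0 0 -0.068; -1 35 11.5 15 0 0 -0.068; -1 34.5 14 15 0 0 -0.068"
}}

```text
t: 1.77
tcp_pos: [0.466, 0.0152, 0.1618]
tool_rot: [2.199, 2.243, 0.0]
ft_force: [-0.0, 0.1, 0.2]
finger_gap: 1.004
gripper_force: 0.0
```

Emit:
{"fn": "jog_arm", "kwargs": {
  "targets": "-1 33.5 16 20 0 0 -0.068; -1 32 18.5 20 0 0 -0.068; -1 0 0 0 0 0 0; -1 0 0 0 0 0 0"
}}

```text
t: 2.1
tcp_pos: [0.4953, 0.0812, 0.1207]
tool_rot: [-2.04, -2.385, 0.006]
ft_force: [-0.2, -0.4, -0.1]
finger_gap: 1.003
gripper_force: 0.0
```

Run:
```python
from h import *
from workcell import *
plan((.501,.0785,.033),8.1)
c=capture("scene");np.save("scene1.npy",c,allow_pickle=True)
d=capture("top")
cv2.imwrite("pics/s1.png",np.hstack([crop(c,190,140,100,130,4),crop(d,180,140,100,130,4)]))
```

```text
t 2.1 tcp [0.4953 0.0812 0.1207] F [-0.1696 -0.3686 -0.0627] n 3 tilt/turn [-0.0047 -0.      0.014 ] joints [ 0.113   0.0341  2.0746 -0.0001  1.0376 -0.0423]
-1 -1.2 1.9 29.2 -0.002 -0.000 0.005; -1 -1.2 1.8 29.2 -0.002 -0.000 0.005; -1 -1.2 1.8 29.2 -0.002 -0.000 0.005
```

View pics/s1.png

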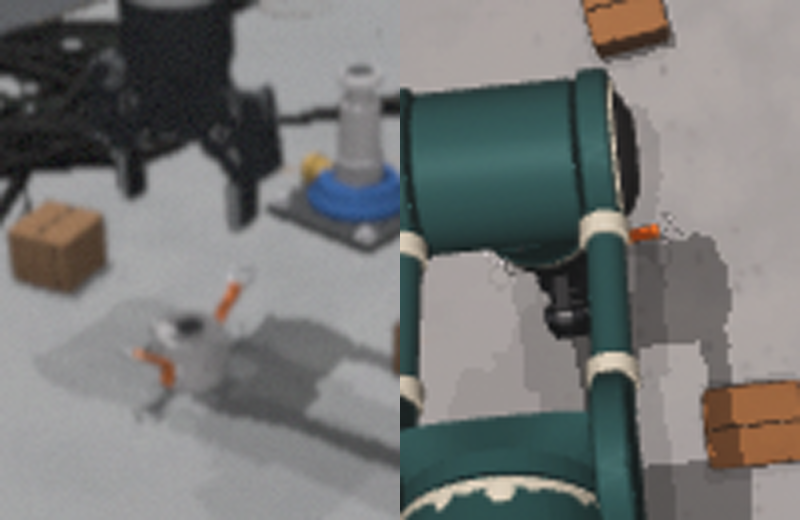

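The picture shows the open fingers bracketing the cap along x, with both arms raised. I'll centre the tool, descend and grip.

Emit:
{"fn": "jog_arm", "kwargs": {
  "targets": "-1 -3.5 5.5 0 -0.005 0 0.014; -1 0 0 25 0 0 0; -1 0 0 25 0 0 0; -1 0 0 25 0 0 0; -1 0 0 12 0 0 0"
}}

```text
t: 2.62
tcp_pos: [0.502, 0.0755, 0.0344]
tool_rot: [2.065, 2.364, 0.004]
ft_force: [-0.8, 0.2, -0.4]
finger_gap: 0.997
gripper_force: 0.0
```

Emit:
{"fn": "jog_arm", "kwargs": {
  "targets": "-1 0 0 0 0 0 0; 0 0 0 0 0 0 0; 1 0 0 0 0 0 0; 1 0 0 0 0 0 0; 1 0 0 0 0 0 0",
  "newtons": 80
}}

```text
t: 3.03
tcp_pos: [0.5046, 0.0773, 0.0376]
tool_rot: [2.06, 2.365, 0.01]
ft_force: [-0.3, -0.1, -0.2]
finger_gap: 0.455
gripper_force: 0.0
```

Emit:
{"fn": "jog_arm", "kwargs": {
  "targets": "1 0 0 0 0 0 0; 1 0 0 0 0 0 0; 1 0 0 0 0 0 0; 1 0 0 0 0 0 0; 1 0 0 0 0 0 0"
}}

```text
t: 3.45
tcp_pos: [0.5026, 0.0773, 0.0363]
tool_rot: [2.061, 2.368, 0.005]
ft_force: [-3.6, -1.0, 5.6]
finger_gap: 0.002
gripper_force: 2.9
```

Run:
```python
from h import *
from workcell import *
plan((.501,.0785,.033),8.1)
print(get_state()["ft_force"],get_state()["finger_gap"])
c=capture("scene");d=capture("top")
cv2.imwrite("pics/s2.png",np.hstack([crop(c,190,140,100,130,4),crop(d,180,140,100,130,4)]))
```

```text
t 3.45 tcp [0.5026 0.0773 0.0363] F [-3.634  -0.9569  5.5604] n 1 tilt/turn [ 0.0039 -0.0001 -0.0032] joints [ 0.1034  0.1529  2.1277  0.0003  0.8571 -0.035 ]
-1 1.5 -1.5 3.3 0.004 -0.000 -0.003
[-3.634  -0.9569  5.5604] 0.002444679731502533
```

View pics/s2.png

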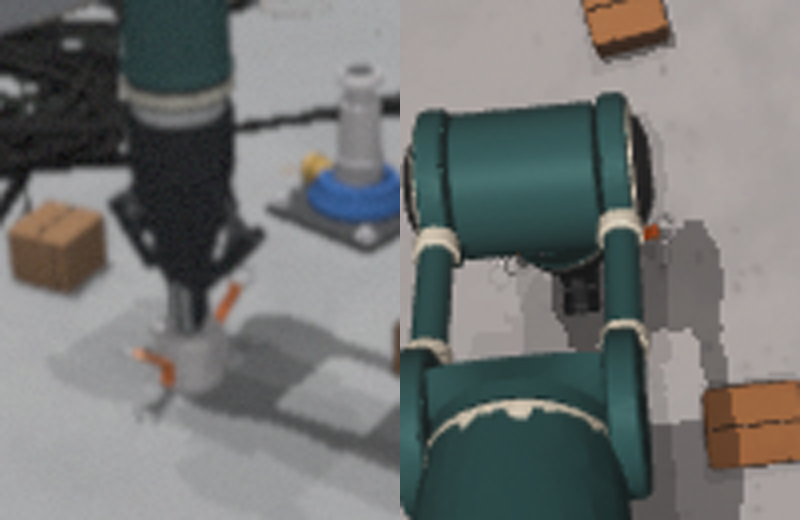

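Run:
```python
from h import *
S=load("scene1.npy")
for z in(.095,.109,.12,.13,.14):print(z,proj(S,(.445,.074,z)),proj(S,(.545,.088,z)))
print("shut tip at z",[ (z,proj(S,(.5026,.0773,z))) for z in(.011,.03,.04)])
```

```text
0.095 [251.5473 210.7237] [223.1854 200.99  ]
0.109 [251.413  206.3267] [222.8781 196.7555]
0.12 [251.3063 202.8304] [222.6339 193.3906]
0.13 [251.2082 199.6198] [222.4097 190.3022]
0.14 [251.1092 196.3781] [222.1835 187.1854]
shut tip at z [(0.011, array([237.3734, 229.    ])), (0.03, array([237.0835, 223.5875])), (0.04, array([236.9289, 220.7019]))]
```

The picture shows the shut fingers resting on top of the cap. The tips sit about 29 mm higher than the reported TCP implies, and the earlier picture gives the same offset. The grasp therefore needs a reported TCP of about z = 0.004. I'll back off, reopen and re-measure.

Emit:
{"fn": "jog_arm", "kwargs": {
  "targets": "1 0 0 -30 0 0 0; -1 0 0 -10 0 0 0; -1 0 0 0 0 0 0; -1 0 0 0 0 0 0; -1 0 0 0 0 0 0"
}}

```text
t: 3.97
tcp_pos: [0.5026, 0.0772, 0.0753]
tool_rot: [2.061, 2.367, 0.006]
ft_force: [0.0, -0.1, -0.7]
finger_gap: 0.566
gripper_force: 0.0
```

Emit:
{"fn": "jog_arm", "kwargs": {
  "targets": "-1 0 0 0 0 0 0; -1 0 0 0 0 0 0; -1 0 0 0 0 0 0; -1 0 0 0 0 0 0; -1 0 0 0 0 0 0"
}}

```text
t: 4.38
tcp_pos: [0.5027, 0.0771, 0.0755]
tool_rot: [2.061, 2.367, 0.005]
ft_force: [0.1, -0.0, -0.7]
finger_gap: 1.002
gripper_force: 0.0
```

Run:
```python
from h import *
from workcell import *
s=get_state();plan((.501,.0785,.004),8.1);print(s["finger_gap"])
c=capture("scene");np.save("scene2.npy",c,allow_pickle=True)
S0=load("scene0.npy")
hsv=cv2.cvtColor(c["image"],cv2.COLOR_RGB2HSV);m=cv2.inRange(hsv,(5,150,120),(18,255,255))
k,l,st,ce=cv2.connectedComponentsWithStats(m)
for i in range(1,k):
    if st[i,4]>6:print(st[i],ce[i])
cv2.imwrite("pics/s3.png",np.hstack([crop(c,200,150,70,100,5),crop(S0,200,150,70,100,5)]))
```

```text
t 4.3833 tcp [0.5027 0.0771 0.0755] F [ 0.0534 -0.0397 -0.6855] n 2 tilt/turn [ 0.0043 -0.0001 -0.0034] joints [ 0.1032  0.0969  2.1033  0.0003  0.9371 -0.035 ]
-1 0.8 -0.9 35.7 0.002 -0.000 -0.002; -1 0.8 -0.8 35.7 0.002 -0.000 -0.002
1.0019836664904567
[304 105  11   5  29] [309.3793 107.0345]
[286 109  17   7  24] [295.0833 111.6667]
[231 231   2   4   7] [231.4286 232.7143]
```

View pics/s3.png

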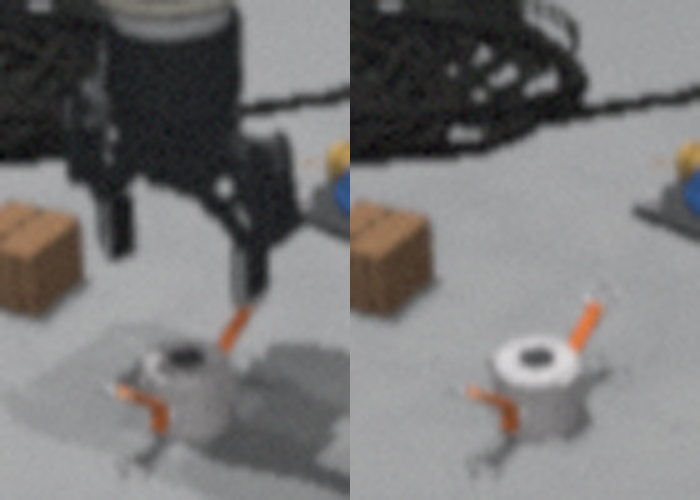

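The cap hasn't moved. The open fingertips measure z≈0.095 at a reported TCP of 0.0755, which agrees with the offset. I'll descend to a TCP of about 0.

Emit:
{"fn": "jog_arm", "kwargs": {
  "targets": "-1 1.5 -1.5 10 0.004 0 -0.003; -1 0 0 20 0 0 0; -1 0 0 20 0 0 0; -1 0 0 15 0 0 0; -1 0 0 10 0 0 0"
}}

```text
t: 4.85
tcp_pos: [0.4996, 0.0784, -0.0015]
tool_rot: [-2.058, -2.371, 0.002]
ft_force: [0.2, 0.1, -1.0]
finger_gap: 0.997
gripper_force: 0.0
```

Emit:
{"fn": "jog_arm", "kwargs": {
  "targets": "-1 0 0 0 0 0 0; 0 0 0 0 0 0 0; 1 0 0 0 0 0 0; 1 0 0 0 0 0 0; 1 0 0 0 0 0 0",
  "newtons": 80
}}

```text
t: 5.27
tcp_pos: [0.5028, 0.0786, 0.0023]
tool_rot: [2.058, 2.37, 0.005]
ft_force: [-1.1, 1.0, 1.6]
finger_gap: 0.617
gripper_force: 85.5
```

Emit:
{"fn": "jog_arm", "kwargs": {
  "targets": "1 0 0 0 0 0 0; 1 0 0 0 0 0 0; 1 0 0 0 0 0 0"
}}

```text
t: 5.52
tcp_pos: [0.5028, 0.0786, 0.0023]
tool_rot: [2.058, 2.371, 0.005]
ft_force: [0.2, -0.6, 7.5]
finger_gap: 0.62
gripper_force: 85.6
```

Gripped (opening ≈ 53 mm). Lifting.

Emit:
{"fn": "jog_arm", "kwargs": {
  "targets": "1 0 0 -15 0 0 0; 1 0 0 -35 0 0 0; 1 0 0 -40 0 0 0; 1 0 0 -40 0 0 0; 1 0 0 -35 0 0 0"
}}

```text
t: 5.93
tcp_pos: [0.5002, 0.0784, 0.1672]
tool_rot: [-2.059, -2.372, -0.0]
ft_force: [1.8, 0.3, -3.1]
finger_gap: 0.619
gripper_force: 85.6
```

Emit:
{"fn": "jog_arm", "kwargs": {
  "targets": "1 0 0 -5 0 0 0; 1 0 0 0 0 0 0; 1 0 0 0 0 0 0"
}}

```text
t: 6.18
tcp_pos: [0.5, 0.0783, 0.1696]
tool_rot: [-2.059, -2.372, 0.001]
ft_force: [-0.8, -0.5, -4.3]
finger_gap: 0.624
gripper_force: 85.8
```

Run:
```python
from h import *
from workcell import *
s=get_state();print(s["finger_gap"],s["gripper_force"]);plan((.5706,-.2005,.172),8.1,11,1)
```

```text
0.6235881778945351 85.75108766555786
t 6.1833 tcp [0.5    0.0783 0.1696] F [-0.8198 -0.4676 -4.2908] n 11 tilt/turn [-0.0009 -0.0001 -0.0004] joints [ 0.1061 -0.0113  2.0226  0.      1.1312 -0.0349]
1 -26.0 2.8 -0.2 -0.000 -0.000 -0.000; 1 -26.0 2.8 -0.2 -0.000 -0.000 -0.000; 1 -26.0 2.8 -0.2 -0.000 -0.000 -0.000; 1 -26.0 2.8 -0.2 -0.000 -0.000 -0.000; 1 -26.0 2.8 -0.2 -0.000 -0.000 -0.000
1 -26.0 2.8 -0.2 -0.000 -0.000 -0.000; 1 -26.0 2.8 -0.2 -0.000 -0.000 -0.000; 1 -26.0 2.8 -0.2 -0.000 -0.000 -0.000; 1 -26.0 2.8 -0.2 -0.000 -0.000 -0.000; 1 -26.0 2.8 -0.2 -0.000 -0.000 -0.000
1 -26.0 2.8 -0.2 -0.000 -0.000 -0.000
```

Emit:
{"fn": "jog_arm", "kwargs": {
  "targets": "1 -15 1.5 0 0 0 0; 1 -28 3 0 0 0 0; 1 -30 3 0 0 0 0; 1 -30 3 0 0 0 0; 1 -30 3 0 0 0 0"
}}

```text
t: 6.6
tcp_pos: [0.5305, -0.0521, 0.1666]
tool_rot: [-2.055, -2.369, 0.005]
ft_force: [0.3, 0.9, -3.1]
finger_gap: 0.62
gripper_force: 85.7
```

Emit:
{"fn": "jog_arm", "kwargs": {
  "targets": "1 -30 3 0 0 0 0; 1 -30 3.5 0 0 0 0; 1 -30 3.5 0 0 0 0; 1 -30 3.5 0 0 0 0; 1 -23 3 0 0 0 0"
}}

```text
t: 7.02
tcp_pos: [0.5673, -0.192, 0.1662]
tool_rot: [-2.057, -2.367, 0.003]
ft_force: [0.2, -0.0, -3.4]
finger_gap: 0.619
gripper_force: 85.7
```

Emit:
{"fn": "jog_arm", "kwargs": {
  "targets": "1 -10 1 0 0 0 0; 1 0 0 0 0 0 0; 1 0 0 0 0 0 0; 1 0 0 0 0 0 0"
}}

```text
t: 7.35
tcp_pos: [0.5705, -0.1989, 0.1686]
tool_rot: [-2.057, -2.37, 0.0]
ft_force: [0.1, 0.4, -4.6]
finger_gap: 0.62
gripper_force: 85.6
```

Run:
```python
from h import *
from workcell import *
s=get_state();plan((.5706,-.2005,.172),8.1,1,1)
c=capture("scene");d=capture("top");np.save("scene3.npy",c,allow_pickle=True);np.save("top3.npy",d,allow_pickle=True)
cv2.imwrite("pics/s4.png",np.hstack([crop(c,250,115,65,95,6),crop(d,285,140,65,95,6)]))
```

```text
t 7.35 tcp [ 0.5705 -0.1989  0.1686] F [ 0.1339  0.3532 -4.6069] n 1 tilt/turn [-0.0026 -0.0028 -0.    ] joints [-0.3773  0.1769  1.8208  0.0012  1.1476 -0.5192]
1 -1.6 -0.1 -3.4 -0.003 -0.003 -0.000
```

View pics/s4.png

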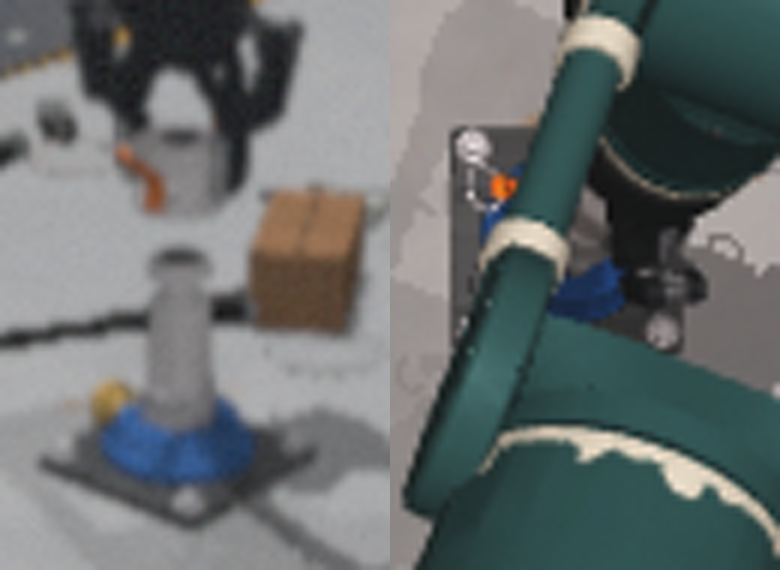

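The cap hangs above the tube, about in line with it (columns 178 and 180 of the crop), and upright. I'll shift 1.5 mm and descend while watching the force.

Emit:
{"fn": "jog_arm", "kwargs": {
  "targets": "1 -1.5 0 5 -0.003 -0.003 0; 1 0 0 10 0 0 0; 1 0 0 10 0 0 0; 1 0 0 3 0 0 0; 1 0 0 0 0 0 0"
}}

```text
t: 7.87
tcp_pos: [0.5708, -0.201, 0.1405]
tool_rot: [2.058, 2.372, -0.0]
ft_force: [-0.2, -0.3, -3.0]
finger_gap: 0.617
gripper_force: 85.5
```

Emit:
{"fn": "jog_arm", "kwargs": {
  "targets": "1 0 0 3 0 0 0; 1 0 0 2 0 0 0; 1 0 0 2 0 0 0; 1 0 0 0 0 0 0"
}}

```text
t: 8.2
tcp_pos: [0.5723, -0.2019, 0.1356]
tool_rot: [2.057, 2.369, 0.002]
ft_force: [0.1, 0.1, -3.2]
finger_gap: 0.62
gripper_force: 85.5
```

Emit:
{"fn": "jog_arm", "kwargs": {
  "targets": "1 0 0 2 0 0 0; 1 0 0 2 0 0 0; 1 0 0 1 0 0 0; 1 0 0 0 0 0 0"
}}

```text
t: 8.53
tcp_pos: [0.5722, -0.2018, 0.1306]
tool_rot: [2.057, 2.369, 0.001]
ft_force: [-0.4, -0.5, -4.1]
finger_gap: 0.627
gripper_force: 85.5
```

Emit:
{"fn": "jog_arm", "kwargs": {
  "targets": "1 0 0 2 0 0 0; 1 0 0 2 0 0 0; 1 0 0 1 0 0 0; 1 0 0 0 0 0 0"
}}

```text
t: 8.87
tcp_pos: [0.5722, -0.2018, 0.1255]
tool_rot: [2.057, 2.369, 0.001]
ft_force: [-0.3, -0.0, -3.3]
finger_gap: 0.622
gripper_force: 85.5
```

Emit:
{"fn": "jog_arm", "kwargs": {
  "targets": "1 0.5 -1 2 0 0 0; 1 0 0 2 0 0 0; 1 0 0 0 0 0 0"
}}

```text
t: 9.12
tcp_pos: [0.5714, -0.2016, 0.1219]
tool_rot: [2.056, 2.369, 0.002]
ft_force: [0.1, 0.6, -3.5]
finger_gap: 0.623
gripper_force: 85.9
```

Emit:
{"fn": "jog_arm", "kwargs": {
  "targets": "1 0 0 2 0 0 0; 1 0 0 1 0 0 0; 1 0 0 0 0 0 0"
}}

```text
t: 9.37
tcp_pos: [0.5715, -0.2016, 0.1206]
tool_rot: [2.056, 2.369, 0.002]
ft_force: [-3.8, 1.2, 5.4]
finger_gap: 0.62
gripper_force: 86.8
```

Emit:
{"fn": "jog_arm", "kwargs": {
  "targets": "1 0 0 1 0 0 0; 1 0 0 1 0 0 0; 1 0 0 0 0 0 0"
}}

```text
t: 9.62
tcp_pos: [0.5715, -0.2017, 0.119]
tool_rot: [2.056, 2.368, 0.002]
ft_force: [-5.4, 1.8, 7.1]
finger_gap: 0.616
gripper_force: 86.9
```

Emit:
{"fn": "jog_arm", "kwargs": {
  "targets": "1 0 0 1 0 0 0; 1 0 0 1 0 0 0; 1 0 0 0 0 0 0"
}}

```text
t: 9.87
tcp_pos: [0.5715, -0.2017, 0.117]
tool_rot: [2.056, 2.368, 0.002]
ft_force: [-5.1, 1.7, 7.4]
finger_gap: 0.62
gripper_force: 87.0
```

It is through the seal and sliding at about 11 N of drag. A side force of −5 N in x says to ease 1 mm that way.

Emit:
{"fn": "jog_arm", "kwargs": {
  "targets": "1 0.5 -1 1 0 0 0; 1 0 0 1 0 0 0; 1 0 0 1 0 0 0; 1 0 0 0 0 0 0"
}}

```text
t: 10.2
tcp_pos: [0.5715, -0.2017, 0.1146]
tool_rot: [2.054, 2.367, 0.003]
ft_force: [-2.2, 1.1, 7.4]
finger_gap: 0.617
gripper_force: 87.1
```

Emit:
{"fn": "jog_arm", "kwargs": {
  "targets": "1 0 0 1 0 0 0; 1 0 0 1 0 0 0; 1 0 0 0 0 0 0"
}}

```text
t: 10.45
tcp_pos: [0.5715, -0.2017, 0.1126]
tool_rot: [2.054, 2.367, 0.003]
ft_force: [-2.8, 1.1, 6.7]
finger_gap: 0.615
gripper_force: 87.1
```

Emit:
{"fn": "jog_arm", "kwargs": {
  "targets": "1 0 0 1 0 0 0; 1 0 0 1 0 0 0; 1 0 0 0 0 0 0"
}}

```text
t: 10.7
tcp_pos: [0.5716, -0.2017, 0.1113]
tool_rot: [2.054, 2.367, 0.003]
ft_force: [-4.3, 1.8, 10.8]
finger_gap: 0.62
gripper_force: 87.6
```

Emit:
{"fn": "jog_arm", "kwargs": {
  "targets": "1 0 0 1 0 0 0; 1 0 0 1 0 0 0; 1 0 0 0 0 0 0"
}}

```text
t: 10.95
tcp_pos: [0.5716, -0.2017, 0.1103]
tool_rot: [2.054, 2.367, 0.003]
ft_force: [-7.3, 2.8, 16.0]
finger_gap: 0.619
gripper_force: 88.2
```

Emit:
{"fn": "jog_arm", "kwargs": {
  "targets": "1 0 -1 1 0 0 0; 1 0 0 0.5 0 0 0; 1 0 0 0 0 0 0"
}}

```text
t: 11.2
tcp_pos: [0.5717, -0.2017, 0.11]
tool_rot: [2.053, 2.365, 0.006]
ft_force: [-7.7, 4.2, 20.5]
finger_gap: 0.621
gripper_force: 88.7
```

About 24 N of press, seated on the gasket at TCP z = 0.110. I'll release, rise, then turn 90° about the tool axis.

Emit:
{"fn": "jog_arm", "kwargs": {
  "targets": "-1 0 0 -1 0 0 0; -1 0 0 0 0 0 0; -1 0 0 0 0 0 0; -1 0 0 0 0 0 0; -1 0 0 0 0 0 0"
}}

```text
t: 11.62
tcp_pos: [0.5692, -0.2014, 0.1049]
tool_rot: [2.057, 2.369, 0.001]
ft_force: [-0.0, -0.4, -0.1]
finger_gap: 0.999
gripper_force: 0.0
```

Emit:
{"fn": "jog_arm", "kwargs": {
  "targets": "-1 0 0 0 0 0 0; -1 0 0 -5 0 0 0; -1 0 0 -20 0 0 0; -1 0 0 -25 0 0 0; -1 0 0 -25 0 0 0"
}}

```text
t: 12.03
tcp_pos: [0.5683, -0.201, 0.1804]
tool_rot: [2.058, 2.37, 0.0]
ft_force: [0.0, -0.4, 0.4]
finger_gap: 1.001
gripper_force: 0.0
```

Run:
```python
from h import *
from workcell import *
c=capture("scene");np.save("scene4.npy",c,allow_pickle=True)
plan((.571,-.2012,.19),-81.9,13,-1)
cv2.imwrite("pics/s5.png",crop(c,250,105,65,95,6))
```

```text
t 12.0833 tcp [ 0.5719 -0.2024  0.1874] F [ 1.5226 -1.3778  3.6708] n 13 tilt/turn [ 0.014  -0.0031  1.5703] joints [-0.3809  0.1557  1.8093 -0.0006  1.1637 -0.5216]
-1 0.1 -0.1 -0.2 0.001 -0.000 0.121; -1 0.1 -0.1 -0.2 0.001 -0.000 0.121; -1 0.1 -0.1 -0.2 0.001 -0.000 0.121; -1 0.1 -0.1 -0.2 0.001 -0.000 0.121; -1 0.1 -0.1 -0.2 0.001 -0.000 0.121
-1 0.1 -0.1 -0.2 0.001 -0.000 0.121; -1 0.0 -0.1 -0.2 0.001 -0.000 0.121; -1 0.0 -0.1 -0.2 0.001 -0.000 0.121; -1 0.0 -0.1 -0.2 0.001 -0.000 0.121; -1 -0.0 -0.1 -0.2 0.001 -0.000 0.121
-1 -0.0 -0.1 -0.2 0.001 -0.000 0.121; -1 -0.0 -0.1 -0.2 0.001 -0.000 0.121; -1 -0.0 -0.1 -0.2 0.001 -0.000 0.121
```

View pics/s5.png

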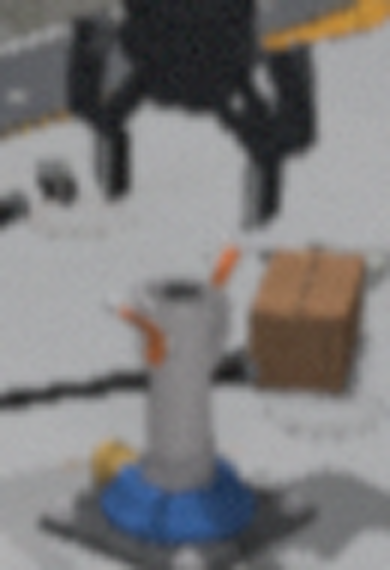

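The cap is seated upright with both arms raised. Turning 90°.

Emit:
{"fn": "jog_arm", "kwargs": {
  "targets": "-1 0 0 0 0 0 0.121; -1 0 0 0 0 0 0.121; -1 0 0 0 0 0 0.121; -1 0 0 0 0 0 0.121; -1 0 0 0 0 0 0.121"
}}

```text
t: 12.5
tcp_pos: [0.5691, -0.2013, 0.1806]
tool_rot: [2.674, 1.641, 0.004]
ft_force: [1.0, -0.5, -0.3]
finger_gap: 1.002
gripper_force: 0.0
```

Emit:
{"fn": "jog_arm", "kwargs": {
  "targets": "-1 0 0 0 0 0 0.121; -1 0 0 0 0 0 0.121; -1 0 0 0 0 0 0.121; -1 0 0 0 0 0 0.121; -1 0 0 0 0 0 0.121"
}}

```text
t: 12.92
tcp_pos: [0.5691, -0.2013, 0.1805]
tool_rot: [3.042, 0.77, 0.006]
ft_force: [-0.7, -0.2, -0.1]
finger_gap: 1.004
gripper_force: 0.0
```

Emit:
{"fn": "jog_arm", "kwargs": {
  "targets": "-1 0 0 0 0 0 0.121; -1 0 0 0 0 0 0.121; -1 0 0 0 0 0 0.12; -1 0 0 0 0 0 0; -1 0 0 0 0 0 0"
}}

```text
t: 13.33
tcp_pos: [0.5691, -0.2013, 0.1804]
tool_rot: [3.131, 0.224, 0.007]
ft_force: [-0.5, -0.2, -0.1]
finger_gap: 1.002
gripper_force: 0.0
```

Run:
```python
from h import *
from workcell import *
plan((.571,-.2012,.16),-81.9,1,-1)
S=load("scene4.npy");f=lambda x,y:((x+.5)/6-.5+250,(y+.5)/6-.5+105)
# cap top ellipse centre seen in crop ~ (181,292)
print("cap top on z=.1477",onz(S,f(181,293),.1477), "expected px",proj(S,(.5706,-.201,.1477)),f(181,293))
# arm tips, expected for alpha above level along cap y
a=np.radians(98.1);u=np.array([np.cos(a),np.sin(a),0])
for al in(50,40,35,30):
    b=np.radians(al);o=24+48*np.cos(b)-6*np.sin(b);h=.1217+.048*np.sin(b)+.006*np.cos(b)
    X=np.array([.5706,-.201,0]);print(al,o,h,[ (proj(S,X+sg*u*o/1e3+[0,0,h])-[250,105])*6 for sg in(1,-1)])
```

```text
t 13.3333 tcp [ 0.5691 -0.2013  0.1804] F [-0.5106 -0.2002 -0.0605] n 1 tilt/turn [ 0.003  -0.0041  0.0017] joints [-0.3809  0.1607  1.8168 -0.0006  1.1591  1.0471]
-1 1.8 0.1 20.4 0.003 -0.004 0.002
cap top on z=.1477 [ 0.5713 -0.2017  0.1477] expected px [279.7852 153.5239] (279.75, 153.41666666666666)
50 50.257538606240026 0.16232685892783016 [array([131.3627, 295.1779]), array([223.7686, 240.4637])]
40 56.91340761159171 0.15715007192366776 [array([124.8386, 307.873 ]), array([229.3084, 245.4225])]
35 59.87783950776533 0.15414658121058417 [array([121.926 , 314.7313]), array([231.7285, 248.7324])]
30 62.569219381653056 0.15089615242270663 [array([119.2805, 321.855 ]), array([233.8937, 252.5583])]
```

The cap axis sits where expected and both arms stand about 35° above level. Now I'll press down on both arms evenly with the open fingers.

Emit:
{"fn": "jog_arm", "kwargs": {
  "targets": "-1 2 0 10 0.003 -0.004 0.002; -1 0 0 12 0 0 0; -1 0 0 10 0 0 0; -1 0 0 0 0 0 0"
}}

```text
t: 13.67
tcp_pos: [0.5687, -0.2, 0.1442]
tool_rot: [-3.131, -0.217, 0.009]
ft_force: [-1.3, -0.0, -1.1]
finger_gap: 0.996
gripper_force: 0.0
```

Emit:
{"fn": "jog_arm", "kwargs": {
  "targets": "-1 0 0 4 0 0 0; -1 0 0 4 0 0 0; -1 0 0 4 0 0 0; -1 0 0 0 0 0 0"
}}

```text
t: 14.0
tcp_pos: [0.5708, -0.2009, 0.1356]
tool_rot: [-3.134, -0.216, 0.001]
ft_force: [0.7, -0.2, 0.3]
finger_gap: 1.001
gripper_force: 0.3
```

Run:
```python
from h import *
from workcell import *
c=capture("scene");np.save("scene5.npy",c,allow_pickle=True)
plan((.571,-.2012,.078),-81.9,1,-1)
cv2.imwrite("pics/s6.png",crop(c,250,105,65,95,6))
```

```text
t 14.05 tcp [ 0.571  -0.201   0.1361] F [ 0.2308 -0.1029  0.6021] n 1 tilt/turn [-0.0001  0.0003 -0.0034] joints [-0.3796  0.2061  1.8501 -0.0001  1.0858  1.0533]
-1 0.0 0.2 58.1 -0.000 0.000 -0.003
```

View pics/s6.png

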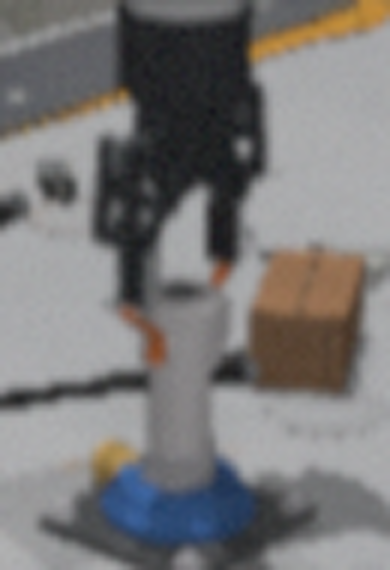

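Each finger now stands just above its own arm. Continuing down.

Emit:
{"fn": "jog_arm", "kwargs": {
  "targets": "-1 0 0 4 0 0 0; -1 0 0 4 0 0 0; -1 0 0 4 0 0 0; -1 0 0 0 0 0 0"
}}

```text
t: 14.38
tcp_pos: [0.5729, -0.2017, 0.1264]
tool_rot: [3.132, 0.216, 0.006]
ft_force: [0.1, 0.3, 7.8]
finger_gap: 0.998
gripper_force: 3.1
```

Emit:
{"fn": "jog_arm", "kwargs": {
  "targets": "-1 0 0 4 0 0 0; -1 0 0 4 0 0 0; -1 0 0 2 0 0 0; -1 0 0 0 0 0 0"
}}

```text
t: 14.72
tcp_pos: [0.5736, -0.2019, 0.1173]
tool_rot: [3.132, 0.216, 0.009]
ft_force: [0.8, 1.1, 9.5]
finger_gap: 0.999
gripper_force: 4.1
```

Emit:
{"fn": "jog_arm", "kwargs": {
  "targets": "-1 -1.5 0 4 0 0 0; -1 0 0 4 0 0 0; -1 0 0 2 0 0 0; -1 0 0 0 0 0 0"
}}

```text
t: 15.05
tcp_pos: [0.573, -0.2018, 0.1081]
tool_rot: [3.132, 0.216, 0.012]
ft_force: [0.0, 1.5, 10.9]
finger_gap: 1.002
gripper_force: 6.8
```

Emit:
{"fn": "jog_arm", "kwargs": {
  "targets": "-1 0 0 4 0 0 0; -1 0 0 4 0 0 0; -1 0 0 0 0 0 0"
}}

```text
t: 15.3
tcp_pos: [0.5728, -0.2019, 0.0993]
tool_rot: [3.132, 0.216, 0.011]
ft_force: [1.4, 1.5, 8.9]
finger_gap: 1.0
gripper_force: 3.8
```

Emit:
{"fn": "jog_arm", "kwargs": {
  "targets": "-1 0 0 4 0 0 0; -1 0 0 4 0 0 0; -1 0 0 0 0 0 0"
}}

```text
t: 15.55
tcp_pos: [0.5721, -0.2018, 0.0907]
tool_rot: [3.132, 0.216, 0.009]
ft_force: [1.6, -0.2, 8.0]
finger_gap: 0.995
gripper_force: 3.3
```

Run:
```python
from h import *
from workcell import *
c=capture("scene");np.save("scene6.npy",c,allow_pickle=True)
plan((.571,-.2012,.078),-81.9,1,-1)
cv2.imwrite("pics/s7.png",crop(c,250,105,65,95,6))
```

```text
t 15.6 tcp [ 0.5723 -0.2018  0.0909] F [1.6759 0.6658 5.9511] n 1 tilt/turn [ 0.0023 -0.0055 -0.0037] joints [-0.3805  0.2515  1.8865  0.0008  0.9978  1.0522]
-1 -1.2 -0.8 12.9 0.002 -0.005 -0.004
```

View pics/s7.png

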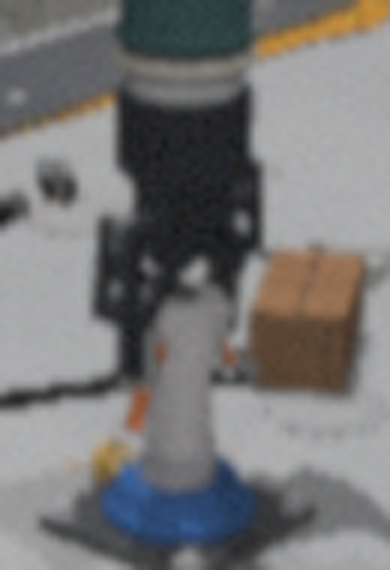

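Both arms are swung well past level and hang beside the tube (the left bar is seen at (137,408)). A little lower, then I'll squeeze them in.

Emit:
{"fn": "jog_arm", "kwargs": {
  "targets": "-1 -1 0 4 0 0 0; -1 0 0 3 0 0 0; -1 0 0 0 0 0 0"
}}

```text
t: 15.85
tcp_pos: [0.5706, -0.2019, 0.0832]
tool_rot: [3.133, 0.216, 0.007]
ft_force: [1.4, 0.6, 6.6]
finger_gap: 0.999
gripper_force: 2.7
```

Emit:
{"fn": "jog_arm", "kwargs": {
  "targets": "-1 0 0 3 0 0 0; -1 0 0 1 0 0 0; -1 0 0 0 0 0 0"
}}

```text
t: 16.1
tcp_pos: [0.5704, -0.2018, 0.0791]
tool_rot: [3.133, 0.216, 0.006]
ft_force: [1.3, 0.3, 5.0]
finger_gap: 0.998
gripper_force: 2.5
```

Emit:
{"fn": "jog_arm", "kwargs": {
  "targets": "-0.8 0 0 0 0 0 0; -0.7 0 0 0 0 0 0; -0.6 0 0 0 0 0 0; -0.5 0 0 0 0 0 0; -0.5 0 0 0 0 0 0",
  "newtons": 40
}}

```text
t: 16.52
tcp_pos: [0.57, -0.2012, 0.079]
tool_rot: [3.134, 0.216, 0.005]
ft_force: [0.2, 1.9, 7.8]
finger_gap: 0.755
gripper_force: 18.5
```

Emit:
{"fn": "jog_arm", "kwargs": {
  "targets": "-0.3 0 0 0 0 0 0; -0.2 0 0 0 0 0 0; -0.2 0 0 0 0 0 0; -0.2 0 0 0 0 0 0; -0.2 0 0 0 0 0 0",
  "newtons": 60
}}

```text
t: 16.93
tcp_pos: [0.5701, -0.2012, 0.0793]
tool_rot: [3.134, 0.216, 0.005]
ft_force: [-0.2, 2.1, 9.7]
finger_gap: 0.734
gripper_force: 63.5
```

It stalled solid at about 63 mm with 63 N, so both arms are on their end stops. I'll open, retreat and check.

Emit:
{"fn": "jog_arm", "kwargs": {
  "targets": "-1 0 0 0 0 0 0; -1 0 0 0 0 0 0; -1 0 0 0 0 0 0; -1 0 0 0 0 0 0; -1 0 0 0 0 0 0"
}}

```text
t: 17.35
tcp_pos: [0.5681, -0.2012, 0.0767]
tool_rot: [-3.134, -0.216, 0.002]
ft_force: [0.7, -0.1, 0.6]
finger_gap: 1.002
gripper_force: 0.0
```

Emit:
{"fn": "jog_arm", "kwargs": {
  "targets": "-1 0 0 -10 0 0 0; -1 0 0 -20 0 0 0; -1 0 0 -30 0 0 0; -1 0 0 -35 0 0 0; -1 0 0 -35 0 0 0"
}}

```text
t: 17.77
tcp_pos: [0.5679, -0.2011, 0.2086]
tool_rot: [-3.133, -0.216, 0.002]
ft_force: [0.8, -0.2, -0.6]
finger_gap: 1.0
gripper_force: 0.0
```

Emit:
{"fn": "jog_arm", "kwargs": {
  "targets": "-1 0 25 -20 0 0 0; -1 0 40 0 0 0 0; -1 0 40 0 0 0 0; -1 0 40 0 0 0 0; -1 0 40 0 0 0 0"
}}

```text
t: 18.18
tcp_pos: [0.5942, -0.3863, 0.2288]
tool_rot: [3.133, 0.217, 0.002]
ft_force: [1.3, 0.3, -0.1]
finger_gap: 1.001
gripper_force: 0.0
```

Emit:
{"fn": "jog_arm", "kwargs": {
  "targets": "-1 0 30 0 0 0 0; -1 0 20 0 0 0 0; -1 0 0 0 0 0 0"
}}

```text
t: 18.43
tcp_pos: [0.6003, -0.4388, 0.2274]
tool_rot: [3.133, 0.21, 0.0]
ft_force: [0.7, -0.5, 0.2]
finger_gap: 0.997
gripper_force: 0.0
```

Run:
```python
from h import *
from workcell import *
s=get_state();print(s["t"],s["tcp_pos"],s["ft_force"],s["finger_gap"])
for n in("scene","top"):
    c=capture(n);np.save(n+"8.npy",c,allow_pickle=True)
    hsv=cv2.cvtColor(c["image"],cv2.COLOR_RGB2HSV);m=cv2.inRange(hsv,(4,120,70),(18,255,255))
    k,l,st,ce=cv2.connectedComponentsWithStats(m)
    X=np.array([.5706,-.2008,0]);a=np.radians(98.1);u=np.array([np.cos(a),np.sin(a),0])
    x0=proj(c,X+[0,0,.13])
    for i in range(1,k):
        if st[i,4]>2 and np.linalg.norm(ce[i]-x0)<40:print(n,st[i],ce[i])
    for z in(.1217,.07): print(" exp outer face",z,[proj(c,X+sg*u*.0325+[0,0,z]) for sg in(1,-1)])
    print(" rim->captop exp",proj(c,X+[0,0,.147]))
c=load("top8.npy");f=c["image"][150:205,285:345]
hsv=cv2.cvtColor(c["image"],cv2.COLOR_RGB2HSV)[140:200,295:345]
m=((hsv[...,2]>190)&(hsv[...,1]<40)).astype(np.uint8);k,l,st,ce=cv2.connectedComponentsWithStats(m)
for i in range(1,k):
    if st[i,4]>20:print("white",st[i]+[295,140,0,0,0],ce[i]+[295,140])
```

```text
18.4333 [ 0.6003 -0.4388  0.2274] [ 0.6826 -0.4572  0.2238] 0.9974716465471215
scene [274 162   3  15  32] [275.1562 168.4375]
 exp outer face 0.1217 [array([274.6681, 163.7697]), array([284.476 , 157.5316])]
 exp outer face 0.07 [array([274.6088, 177.5855]), array([284.2339, 170.9446])]
 rim->captop exp [279.7458 153.7322]
top [310 160   5   7  17] [311.8235 163.2941]
top [330 171   1   4   4] [330.  172.5]
top [307 173   5   7  20] [309.  175.7]
 exp outer face 0.1217 [array([308.202 , 175.1134]), array([330.5224, 172.088 ])]
 exp outer face 0.07 [array([306.1121, 177.8325]), array([327.484 , 174.9356])]
 rim->captop exp [320.702  172.1465]
white [313 163  17  19 187] [320.893  172.1818]
```

The masks match the expected hanging positions. The left arm is vertical at columns 274–276, the right arm is at column 330 in the top view, and the cap top is centred where it should be. Handing in.

```bash
python3 -c "
from workcell import *
print(close_job())"
```

```text
the job is handed in; nothing more can be done
None
```

The cap is on the adapter, pressed onto its gasket with about 24 N, and both cam arms are swung down together and clamped. The gripper is released and clear, and the job was handed in at about 18.5 s; on an early first grasp the shut fingers rested lightly on the cap's top (about 6 N) and did not move it.

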